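# Set the clutch collar on the turntable drive

## Robot

A 6-joint arm with a two-finger parallel gripper is mounted at the origin on the work surface; the furniture and walls round the work are solid. World frame = base frame: x ahead of the robot, y to its left, z up, the work surface at z = 0. Lengths are in m, angles in rad, forces in N, time in s.
With the tool pointing down it reaches from about 0.35 to 0.975 m from the base axis. Payload 4.9 kg.
Tool frame: the origin (TCP) lies at the very end of the fingers, on their centre line; the grasp point (between the pads) lies 19 mm behind it; z points along the fingers, y is the line along which they close (so a half turn about z gives the same grasp; the last joint's range is limited). The gripper opens to 85 mm and grips with 20 to 120 N. Pads are 22 mm wide; open, the fingers measure 114 mm over their backs; the gripper's body (76 mm by 85 mm) begins 54 mm behind the grasp point. The pads swing forward as they close: fully open they stand 13 mm farther back than shut.
Start: joints at [-1.427, 0.053, 1.613, -0, 1.476, -0.119], TCP at [0.162, -0.604, 0.231] pointing down, gripper open.
Joint ranges: [-3.01, 3.01], [-1.01, 2.22], [0.06, 2.58], [-1.02, 4.17], [0.09, 2.62], [-3.14, 3.14]. Speed limits (rad/s): [2.57, 2.57, 3.14, 3.14, 3.14, 3.14].

## Interface

Orientations are given as a rotation vector (axis times angle).
In Python, from station import ctrl, imaging gives the robot as it stands.
- The arm moves only by the tool play_rows, never from a script. Its argument "series" is a list of rows, each a list of 3 entries, a list of its own where there are three numbers: the opening, from 0 (shut) to 1 (fully open), then the shift along the tool's x, y, z each as a share of 0.05 m, from -1 to 1, then the turn, a rotation vector about the tool's x, y, z each as a share of 8 degrees, from -1 to 1. In form: [[grip, [dx, dy, dz], [ax, ay, az]], ...]. A call has 1 to 8 rows; each row shifts and turns the commanded pose from where the row before left it, along the tool's axes as they then stand; what a row does not reach is not made up. A row lasts 1/8 s, in which the tool goes at most 62.5 mm and 10.7 degrees, less where a joint would pass 70% of its speed; a pose out of reach is approached as far as the arm can. A call with a number of a shift or a turn outside -1 to 1 is refused whole. A call with a gripper value outside its range is refused whole. The fingers move at their own pace and stop on an object; "force" is the grip in N (left out, the last holds). Time passes only in rows, so rows that do not move let the fingers close. It gives the time, the measured TCP pose, the force, the opening and the grip force at its end, in the units of the state.
- ctrl.get_obs(): the state, without advancing time (a new reading comes with each control period).
- imaging.get_image(name): name is "side" or "top"; returns a dict with "color" (480x640x3 uint8, blue, green, red), "fx", "fy", "cx", "cy" (pixels), "D" ([k1, k2, p1, p2, k3] as OpenCV has them; the pictures are not rectified), "extrinsics" (4x4, takes a point from world to camera coordinates). Camera axes: x right, y down, z forward; pixel columns grow to the right and rows downward; lengths in m; the calibration is good to about 2 mm. A picture is of the moment at which its call begins. There is no depth.
- ctrl.finish_job(): hands the job in; it is judged then, once.
The state is a dict: "t": time; "q": joint angles; "dq": joint speeds; "effort": joint torques, N m; "tool_pos": TCP position; "tool_rot": TCP orientation; "contact_force": force on the tool from outside, world axes, zero at the start; "wrist_torque": the same for the moment, N m; "opening": finger opening in m; "grip_force": force on a finger pad.
Only numpy, scipy, OpenCV 4.12 (cv2) and the standard library are available. Lean on these libraries where they do the work, as an engineer would, in place of code of your own. Each camera call takes 0.05 s, during which the arm holds its last target. There are 200 camera calls.

## Task

The slip-clutch collar goes back on this hand-cranked turntable drive. Wind the crank by its grip until the flat on the upright shaft faces the drive's open front (away from the yellow guard), and pinch the bare shaft end front-to-back to feel that the flat is square to the front; then slip the collar on with its thumb screw facing the front, over the flat, push it down against the spring as far as it goes and finish holding it there in the gripper, so that I can tighten the screw. Leave the tape roll, the painted wing and the paint tin where they are.

Things in the scene. Friction and masses are not known exactly. Their poses are not given: they have to be found in the camera images.
- drive: the fixed drive: dark base plate 185 x 285 x 12 mm, blue and grey belt case 44 mm high, yellow curved guard (92 mm high) 90 mm behind the upright shaft. Origin on the shaft's axis at table level, z up; its own -x is the open front, +x points to the guard, the crank stands towards -y
- shaft_end (a point): middle of the top face of the upright steel shaft, 135 mm above the table: 20 mm thick, oiled, end chamfered 1.5 mm. Above the brass washer (42 mm across, top at 97 mm, on a coil spring round the shaft) 38 mm of it is bare
- shaft_flat: the flat milled on the shaft, 17 mm wide, from 89 mm height to the shaft's end; a red paint bar on the end face lies along it. Origin mid-flat, 5 mm from the axis, at 110 mm height; its -x is the flat's outward normal. Flat to back: 15 mm, a wider pinch means it is askew. The shaft turns a quarter as far as the crank, same direction, only by the crank, and has 0.09 rad of free play either way
- crank_axis (a point): point on the crank's upright axis at 70 mm height; 140 mm from the shaft's axis, to the drive's -y
- crank_grip: the crank's upright black grip, 22 mm thick, 60 mm tall, spinning freely on its pin; origin mid-underside, 70.5 mm above the table and 50 mm from the crank's axis; its top is at 130 mm. The crank turns endlessly either way in a level circle and stays where it is left (2 to 3 N at the grip moves it)
- washer (a joint): how far the brass washer is pressed down (m): 0 free, 0.015 with the collar fully home; the spring pushes up with 3.6 N at 0 and 8 N at 0.015
- collar: loose aluminium collar, 48 mm across, 22 high, about 0.11 kg, flat on the table; origin mid-underside, z up. Thumb screw on its -x side. Two wrench flats facing its +y and -y, 44 mm apart: grip there. Bore 22.4 mm, the screw's 8 mm tip stands 5 mm into it, so it goes on only with the screw over the shaft's flat and stops where the flat ends, underside 82 mm above the table
- thumb_screw (a point): middle of the thumb screw's knurled head (15 mm thick, 11 mm long), 37 mm from the collar's axis along its -x, 11 mm above its underside; it reaches 42 mm from the axis
- tape_roll: bystander: roll of white masking tape, 76 mm across, 25 mm high, flat on the table left of the drive; origin mid-underside
- wing: bystander: yellow, black and blue painted foam wing part, 106 mm high, 96 mm long; origin mid-underside
- paint_tin: bystander: small paint tin, 78 mm across and 78 mm high; origin mid-underside

How it is judged:
By the outcome, as a careful person would: the job done as asked, in the order asked, and still so for the second after the job is handed in, while the arm keeps its last pose, push and grip.
It also fails if it takes over 69 s, if anything falls off the work surface, if the arm or the gripper's body presses on something with over 40 N, if the wrist force passes 120 N, or if a joint passes its speed limit or range.

## Working session

There is one attempt and no reset: what is moved stays moved. The work goes in short steps, Python scripts to look and compute and a tool call to move; the robot and the scene stay as the last step left them, time stands still between calls to the robot, and variables do not carry over. Pictures are saved under pics/ and viewed, at most 10 in all, crops included, and the job is handed in when it is done.

Besides the shell and the picture viewer there is one more tool, called after ">>>" by a JSON object that holds its "op" and its "data". play_rows: Moves the arm, as the interface text tells. Shift numbers are shares of 0.05 m and turn numbers shares of 8 degrees, none past 1 either way. Its arguments: {"type":"object","properties":{"series":{"type":"array"},"force":{"type":"number"}},"required":["series"]}

```bash
ls; mkdir -p pics; cat > h.py <<'E'
import numpy as np, cv2
from station import ctrl, imaging
from scipy.spatial.transform import Rotation as R
def cam(n,save=None):
    d=imaging.get_image(n)
    if save: cv2.imwrite('pics/'+save,d['color'])
    return d
def K(d): return np.array([[d['fx'],0,d['cx']],[0,d['fy'],d['cy']],[0,0,1.]])
def ray(d,uv):
    p=cv2.undistortPoints(np.array([[uv]],float),K(d),np.array(d['D'],float))[0,0]
    E=np.array(d['extrinsics']);Rm=E[:3,:3];return -Rm.T@E[:3,3],Rm.T@np.array([p[0],p[1],1])
def onz(d,uv,z):
    c,r=ray(d,uv);return c+r*(z-c[2])/r[2]
def proj(d,P):
    E=np.array(d['extrinsics'])
    return cv2.projectPoints(np.array(P,float).reshape(-1,1,3),cv2.Rodrigues(E[:3,:3])[0],E[:3,3],K(d),np.array(d['D'],float))[0][:,0]
E
python3 - <<'E'
from h import *
for n in('top','side'):
    d=cam(n,n+'0.png');c,_=ray(d,(320,240));print(n,c.round(3),onz(d,(320,240),0).round(3),d['fx'])
print(ctrl.get_obs())
E
```

```text
pics
top [0.316 0.124 1.36 ] [0.554 0.109 0.   ] 508.2670259904587
side [0.111 0.959 0.984] [ 0.587 -0.008  0.   ] 546.3724230732488
{'t': 0.1, 'q': array([-1.42699642e+00,  5.32924169e-02,  1.61415698e+00, -1.12617298e-05,
        1.47602611e+00, -1.19031852e-01]), 'dq': array([-0.00147638, -0.00046574, -0.00228087, -0.00078446,  0.00232717,
        0.00063511]), 'effort': array([ 6.13056818e-04, -3.94905245e+01, -3.71362996e+01, -7.09101096e-05,
        3.89428809e-03, -9.63986224e-06]), 'tool_pos': array([ 0.16228076, -0.60297291,  0.23018482]), 'tool_rot': array([-3.11263724e+00, -4.11422836e-01,  5.42010581e-05]), 'contact_force': array([-0.37668786,  0.44089391, -0.54211136]), 'wrist_torque': array([ 0.01076736, -0.01152531,  0.00461999]), 'grip_force': 0.0, 'opening': 0.08559162310907507}
```

View pics/top0.png

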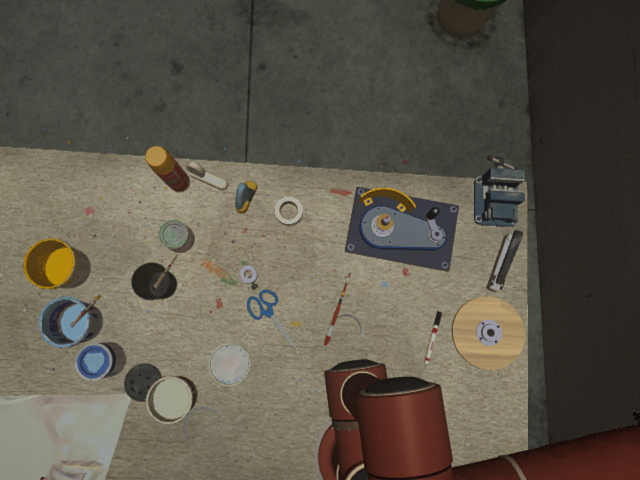

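View pics/side0.png

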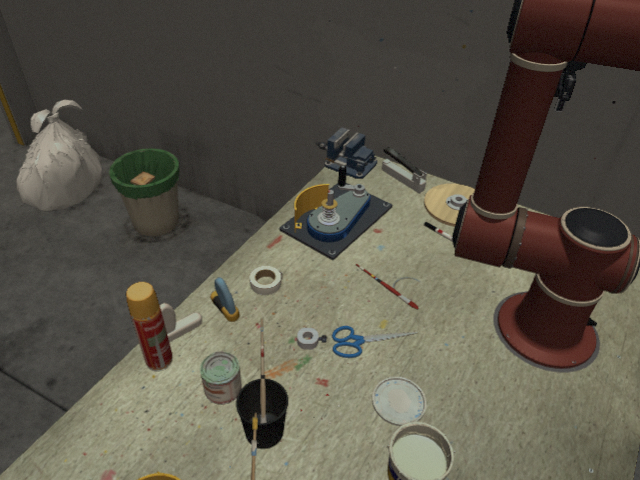

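The top view shows the collar at about (249,274) with its screw towards (254,286). The drive's shaft is at about (384,224), the crank axis at (437,234) and the grip at (433,214). The tape roll, wing and tin are to the left. Next I'll zoom in on these.

```bash
python3 - <<'E'
from h import *
t=cv2.imread('pics/top0.png');s=cv2.imread('pics/side0.png')
def c(i,x,y,w,h,W,H): return cv2.resize(i[y:y+h,x:x+w],(W,H),interpolation=cv2.INTER_CUBIC)
a=c(t,345,180,120,95,480,380);b=c(t,225,255,50,50,300,300)
e=c(s,275,150,120,110,436,400);f=c(s,290,315,50,40,300,240)
o=np.zeros((600,800,3),np.uint8)
o[:300,:378]=c(t,345,182,126,100,378,300)
o[:300,400:700]=b
o[300:600,:327]=c(s,280,155,109,100,327,300)
o[300:540,400:700]=f
cv2.imwrite('pics/z0.png',o)
E
```

```text
(no output)
```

View pics/z0.png

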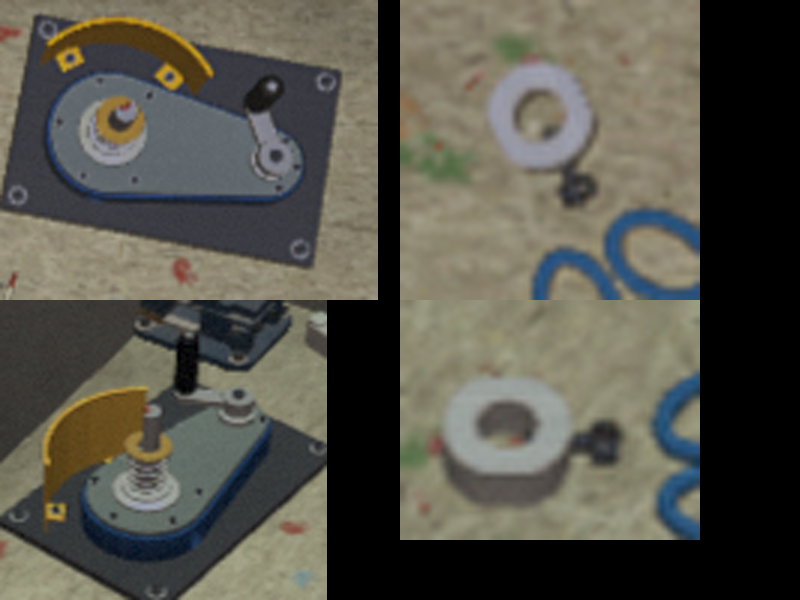

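```bash
cat >> h.py <<'E'
def tri(d1,a,d2,b):
    c1,r1=ray(d1,a);c2,r2=ray(d2,b);r1=r1/np.linalg.norm(r1);r2=r2/np.linalg.norm(r2)
    s=np.linalg.lstsq(np.c_[r1,-r2],c2-c1,rcond=None)[0]
    p,q=c1+s[0]*r1,c2+s[1]*r2;return (p+q)/2,np.linalg.norm(p-q)
def blobs(img,lo,hi,box,amin=3):
    x,y,w,h=box;m=cv2.inRange(cv2.cvtColor(img[y:y+h,x:x+w],cv2.COLOR_BGR2HSV),lo,hi)
    n,_,st,ce=cv2.connectedComponentsWithStats(m)
    return [(st[i][4],(ce[i]+[x,y]).round(1),(st[i][:4]+[x,y,0,0])) for i in range(1,n) if st[i][4]>=amin],m
E
python3 - <<'E'
from h import *
t=cam('top');s=cam('side');T=t['color'];S=s['color']
for n,i,b in(('top',T,(370,205,35,35)),('side',S,(310,180,35,45))):
    for nm,lo,hi in(('red',(0,120,60),(8,255,255)),('red2',(168,90,60),(180,255,255)),('brass',(12,90,90),(28,255,255))):
        print(n,nm,blobs(i,lo,hi,b)[0])
for n,i,b in(('grip top',T,(420,200,30,30)),('grip side',S,(330,160,25,40))):
    print(n,blobs(i,(0,0,0),(180,255,40),b,8)[0])
pu=lambda x,y:(345+x/3,182+y/3)
su=lambda x,y:(280+x/3,155+(y-300)/3)
H=np.array([onz(t,pu(*p),0.012)[:2] for p in((47,30),(326,81),(300,249),(17,195))]);print(H.round(4))
for i in range(4): v=H[(i+1)%4]-H[i];print(np.linalg.norm(v).round(4),np.degrees(np.arctan2(v[1],v[0])).round(1))
print('ctr',H.mean(0))
print('shaft',tri(t,pu(124,110),s,su(153,410)), 'hub',tri(t,pu(277,155),s,su(238,394)))
print('shaft z',onz(t,pu(125,109),.135),onz(s,su(153,410),.135))
cu=lambda x,y:(225+(x-400)/6,255+y/6); cs=lambda x,y:(290+(x-400)/6,315+(y-300)/6)
print('collar',tri(t,cu(541,116),s,cs(507,424)),onz(t,cu(541,116),.022),onz(s,cs(507,424),.022))
print('screw',tri(t,cu(577,188),s,cs(602,441)),onz(t,cu(577,188),.011),onz(s,cs(602,441),.011))
E
```

```text
top red []
top red2 []
top brass [(np.int32(41), array([400.8, 207.7]), array([397, 205,   8,   7])), (np.int32(134), array([383.7, 222.1]), array([377, 214,  16,  16]))]
side red []
side red2 []
side brass [(np.int32(464), array([319.8, 196.5]), array([310, 184,  27,  26]))]
grip top [(np.int32(84), array([431.8, 213.4]), array([426, 207,  13,  12]))]
grip side [(np.int32(55), array([350.8, 163.5]), array([347, 160,   8,   9])), (np.int32(138), array([341.8, 175.7]), array([334, 166,  16,  20]))]
[[ 6.868e-01  1.000e-04]
 [ 6.434e-01 -2.534e-01]
 [ 4.894e-01 -2.256e-01]
 [ 5.338e-01  2.680e-02]]
0.2572 -99.7
0.1566 169.8
0.2563 80.0
0.1553 -9.9
ctr [ 0.5883672  -0.11306242]
shaft (array([ 0.58500961, -0.05264465,  0.13359682]), np.float64(0.0030952641211600346)) hub (array([ 0.56351364, -0.19391719,  0.06647866]), np.float64(0.0006367271756649892))
shaft z [ 0.5870648  -0.05284207  0.135     ] [ 0.58263436 -0.05113972  0.135     ]
collar (array([0.45562458, 0.29787333, 0.01668912]), np.float64(0.001066176573487263)) [0.45456224 0.29702071 0.022     ] [0.45425673 0.30160953 0.022     ]
screw (array([0.4245724 , 0.28172643, 0.00825624]), np.float64(0.0006270970503273436)) [0.42405087 0.28131376 0.011     ] [0.423998   0.28369564 0.011     ]
```

```bash
python3 - <<'E'
from h import *
t=cam('top');s=cam('side')
o=np.zeros((420,800,3),np.uint8)
for i,(d,x,y) in enumerate(((t,373,208),(s,320,188))):
    o[:400,i*400:i*400+400]=cv2.resize(d['color'][y:y+20,x:x+20],(400,400),interpolation=cv2.INTER_NEAREST)
    I=d['color'].astype(int);r=I[y:y+20,x:x+20]
    print((r[...,2]-r[...,1]*.5-r[...,0]*.5)[3:16].astype(int) if 0 else '')
    for z in(.135,.097):
      print(z,(proj(d,[[.585,-.0525,z]])-[x,y]).round(1))
cv2.imwrite('pics/z1.png',o)
for z in(.12,.10): print('grip',onz(t,(431.8,213.4),z),onz(t,(435.3,210.7),.13))
E
```

```text
0.135 [[13.5 11.1]]
0.097 [[11.4 14.3]]

0.135 [[10.4  3.1]]
0.097 [[ 9.8 14.8]]
grip [ 0.60494651 -0.16808952  0.12      ] [ 0.60963939 -0.17459128  0.13      ]
grip [ 0.60960913 -0.1728026   0.1       ] [ 0.60963939 -0.17459128  0.13      ]
```

View pics/z1.png

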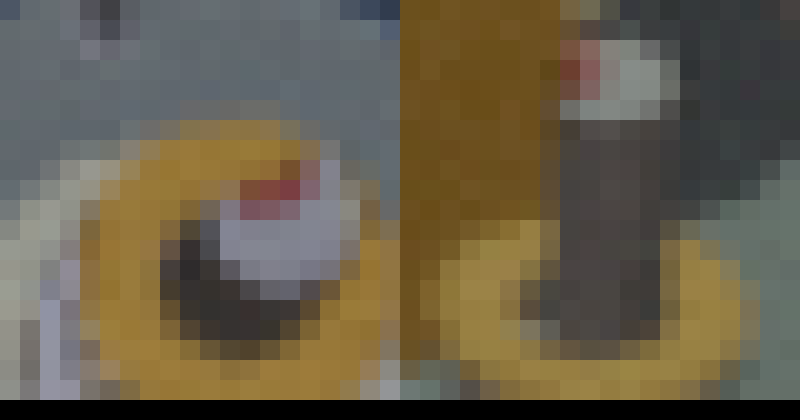

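The crops show the red bar on the guard side, at (14,9.3) in the top crop with the face centre at (14,11). The flat's normal is at about +25° world, and it must reach 170°. That is +145° of shaft, or about +580° of crank.

```bash
cat >> h.py <<'E'
def yang(): 
    y=R.from_rotvec(ctrl.get_obs()['tool_rot']).as_matrix()[:,1];return np.degrees(np.arctan2(y[1],y[0]))
def plan(wps,p=None,a=None,nd=2):
    """wps (x,y,z,yang,nrows): tool-frame rows; prints them in eights"""
    o=ctrl.get_obs();p=np.array(o['tool_pos'] if p is None else p);a=yang() if a is None else a;rows=[]
    for *q,b,n in wps:
        dp=(np.array(q)-p)/n;db=(b-a)/n
        for _ in range(n):
            c,s=np.cos(np.radians(a+90)),np.sin(np.radians(a+90))
            X=np.array([c,s,0]);Y=np.array([s,-c,0]);Z=np.array([0,0,-1.])
            rows.append([[round(float(dp@v/.05),nd) for v in(X,Y,Z)],[0,0,round(-db/8,nd)]]);p=p+dp;a+=db
    for i in range(0,len(rows),8): print(str(rows[i:i+8]).replace(' ',''))
E
python3 - <<'E'
from h import *
print(yang(),R.from_rotvec(ctrl.get_obs()['tool_rot']).as_matrix().round(3))
plan([(.609,-.174,.2,-10,16)])
E
```

```text
-74.9426284561028 [[ 0.966  0.26  -0.   ]
 [ 0.26  -0.966  0.001]
 [ 0.    -0.001 -1.   ]]
[[[0.68,-0.37,0.04],[0,0,np.float64(-0.51)]],[[0.7,-0.32,0.04],[0,0,np.float64(-0.51)]],[[0.72,-0.27,0.04],[0,0,np.float64(-0.51)]],[[0.74,-0.22,0.04],[0,0,np.float64(-0.51)]],[[0.76,-0.17,0.04],[0,0,np.float64(-0.51)]],[[0.77,-0.11,0.04],[0,0,np.float64(-0.51)]],[[0.77,-0.06,0.04],[0,0,np.float64(-0.51)]],[[0.77,-0.01,0.04],[0,0,np.float64(-0.51)]]]
[[[0.77,0.05,0.04],[0,0,np.float64(-0.51)]],[[0.77,0.1,0.04],[0,0,np.float64(-0.51)]],[[0.76,0.16,0.04],[0,0,np.float64(-0.51)]],[[0.75,0.21,0.04],[0,0,np.float64(-0.51)]],[[0.73,0.26,0.04],[0,0,np.float64(-0.51)]],[[0.71,0.31,0.04],[0,0,np.float64(-0.51)]],[[0.68,0.36,0.04],[0,0,np.float64(-0.51)]],[[0.66,0.41,0.04],[0,0,np.float64(-0.51)]]]
```

>>> {"op": "play_rows", "data": {"series": [[1,[0.68,-0.37,0.04],[0,0,-0.51]],[1,[0.7,-0.32,0.04],[0,0,-0.51]],[1,[0.72,-0.27,0.04],[0,0,-0.51]],[1,[0.74,-0.22,0.04],[0,0,-0.51]],[1,[0.76,-0.17,0.04],[0,0,-0.51]],[1,[0.77,-0.11,0.04],[0,0,-0.51]],[1,[0.77,-0.06,0.04],[0,0,-0.51]],[1,[0.77,-0.01,0.04],[0,0,-0.51]]], "force": 50}}

```text
t: 1.3
tool_pos: [0.3861, -0.3883, 0.2153]
tool_rot: [2.872, 1.273, 0.0]
contact_force: [0.7, -0.1, -0.1]
opening: 0.0858
grip_force: 0.0
```

>>> {"op": "play_rows", "data": {"series": [[1,[0.77,0.05,0.04],[0,0,-0.51]],[1,[0.77,0.1,0.04],[0,0,-0.51]],[1,[0.76,0.16,0.04],[0,0,-0.51]],[1,[0.75,0.21,0.04],[0,0,-0.51]],[1,[0.73,0.26,0.04],[0,0,-0.51]],[1,[0.71,0.31,0.04],[0,0,-0.51]],[1,[0.68,0.36,0.04],[0,0,-0.51]],[1,[0.66,0.41,0.04],[0,0,-0.51]]]}}

```text
t: 2.3
tool_pos: [0.608, -0.1719, 0.1992]
tool_rot: [2.398, 2.029, -0.0]
contact_force: [1.5, -0.2, -0.5]
opening: 0.0853
grip_force: 0.0
```

>>> {"op": "play_rows", "data": {"series": [[1,[0,0,0],[0,0,0]],[1,[0,0,0],[0,0,0]]]}}

```text
t: 2.55
tool_pos: [0.6069, -0.1731, 0.1991]
tool_rot: [-2.401, -2.026, 0.001]
contact_force: [-1.0, -0.3, -0.5]
opening: 0.0856
grip_force: 0.0
```

```bash
sed -i 's/round(-db\/8,nd)/round(float(-db\/8),nd)/' h.py; python3 - <<'E'
from h import *
print(yang(),ctrl.get_obs()['tool_pos'])
plan([(.609,-.174,.1,-10,3)])
t=cam('top');print(proj(t,[ctrl.get_obs()['tool_pos'],[.609,-.174,.13]]))
s=cam('side')
o=np.zeros((400,800,3),np.uint8)
o[:400,:400]=cv2.resize(t['color'][160:260,370:470],(400,400));o[:400,400:]=cv2.resize(s['color'][100:200,290:390],(400,400))
cv2.imwrite('pics/z2.png',o)
E
```

```text
-9.682177078561361 [ 0.60692538 -0.17310781  0.19911982]
[[[-0.0,0.01,0.66],[0,0,0.01]],[[-0.0,0.01,0.66],[0,0,0.01]],[[-0.0,0.01,0.66],[0,0,0.01]]]
[[441.83383242 205.15492056]
 [435.06821885 210.94700817]]
```

View pics/z2.png

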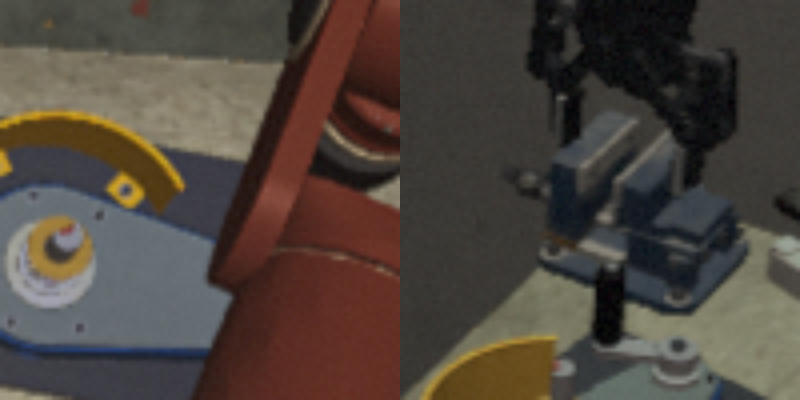

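The grip at side pixel (342,167) stands between the two open fingers. I'll go down and close on it.

>>> {"op": "play_rows", "data": {"series": [[1,[0,0.01,0.66],[0,0,0]],[1,[0,0.01,0.66],[0,0,0]],[1,[0,0.01,0.66],[0,0,0]],[0,[0,0,0],[0,0,0]],[0,[0,0,0],[0,0,0]],[0,[0,0,0],[0,0,0]],[0,[0,0,0],[0,0,0]]], "force": 40}}

```text
t: 3.52
tool_pos: [0.6106, -0.1737, 0.1029]
tool_rot: [2.397, 2.023, 0.005]
contact_force: [2.7, -0.7, 3.2]
opening: 0.0209
grip_force: 39.6
```

```bash
python3 - <<'E'
from h import *
print(ctrl.get_obs())
p=ctrl.get_obs()['tool_pos'];C=np.array([.5625,-.193]);v=p[:2]-C;print(np.hypot(*v),np.degrees(np.arctan2(v[1],v[0])))
a0=np.arctan2(v[1],v[0])
w=[(*(C+.05*np.array([np.cos(a),np.sin(a)])),p[2],-10,1) for a in a0+np.radians(np.arange(22.5,361,22.5))]
p[:2]=C+.05*np.array([np.cos(a0),np.sin(a0)])
plan(w,p,-10)
E
```

```text
{'t': 3.525, 'q': array([-3.94552374e-01,  1.79862403e-01,  1.69718911e+00,  7.13403419e-04,
        1.25903576e+00, -2.25972701e-01]), 'dq': array([ 1.22679145e-03,  2.84686881e-03, -2.65291300e-03, -5.41246488e-03,
       -2.91956449e-03,  6.29070396e-05]), 'effort': array([-5.90219311e-01, -4.02964282e+01, -3.13842666e+01, -2.22102958e-01,
        6.69111125e-01, -2.01803072e-03]), 'tool_pos': array([ 0.61064145, -0.17368194,  0.10289987]), 'tool_rot': array([2.39729133, 2.02331152, 0.00489816]), 'contact_force': array([ 2.68003304, -0.6790089 ,  3.1803368 ]), 'wrist_torque': array([-3.07359303e-04, -4.14207015e-01, -3.40507636e-02]), 'grip_force': 39.61605370044708, 'opening': 0.020852432447149006}
0.05187279187833425 21.864465558376658
[[[0.28,-0.27,0.0],[0,0,-0.0]],[[0.16,-0.36,0.0],[0,0,-0.0]],[[0.01,-0.39,0.0],[0,0,-0.0]],[[-0.14,-0.37,0.0],[0,0,-0.0]],[[-0.27,-0.28,0.0],[0,0,-0.0]],[[-0.36,-0.16,0.0],[0,0,-0.0]],[[-0.39,-0.01,0.0],[0,0,-0.0]],[[-0.37,0.14,0.0],[0,0,-0.0]]]
[[[-0.28,0.27,0.0],[0,0,-0.0]],[[-0.16,0.36,0.0],[0,0,-0.0]],[[-0.01,0.39,0.0],[0,0,-0.0]],[[0.14,0.37,0.0],[0,0,-0.0]],[[0.27,0.28,0.0],[0,0,-0.0]],[[0.36,0.16,0.0],[0,0,-0.0]],[[0.39,0.01,0.0],[0,0,-0.0]],[[0.37,-0.14,0.0],[0,0,-0.0]]]
```

>>> {"op": "play_rows", "data": {"series": [[0,[0.28,-0.27,0],[0,0,0]],[0,[0.16,-0.36,0],[0,0,0]],[0,[0.01,-0.39,0],[0,0,0]],[0,[-0.14,-0.37,0],[0,0,0]]]}}

```text
t: 4.03
tool_pos: [0.5443, -0.145, 0.1028]
tool_rot: [2.397, 2.026, 0.007]
contact_force: [3.5, -1.6, 4.8]
opening: 0.0209
grip_force: 40.4
```

>>> {"op": "play_rows", "data": {"series": [[0,[-0.27,-0.28,0],[0,0,0]],[0,[-0.36,-0.16,0],[0,0,0]],[0,[-0.39,-0.01,0],[0,0,0]],[0,[-0.37,0.14,0],[0,0,0]]]}}

```text
t: 4.53
tool_pos: [0.518, -0.2124, 0.1027]
tool_rot: [2.398, 2.023, 0.008]
contact_force: [12.0, 8.5, 3.6]
opening: 0.0203
grip_force: 40.3
```

>>> {"op": "play_rows", "data": {"series": [[0,[-0.28,0.27,0],[0,0,0]],[0,[-0.16,0.36,0],[0,0,0]],[0,[-0.01,0.39,0],[0,0,0]],[0,[0.14,0.37,0],[0,0,0]]]}}

```text
t: 5.03
tool_pos: [0.5822, -0.2383, 0.1025]
tool_rot: [-2.399, -2.024, -0.001]
contact_force: [-7.3, 9.1, 13.0]
opening: 0.0202
grip_force: 41.5
```

>>> {"op": "play_rows", "data": {"series": [[0,[0.27,0.28,0],[0,0,0]],[0,[0.36,0.16,0],[0,0,0]],[0,[0.39,0.01,0],[0,0,0]],[0,[0.37,-0.14,0],[0,0,0]]]}}

```text
t: 5.52
tool_pos: [0.611, -0.1744, 0.1028]
tool_rot: [2.396, 2.022, 0.003]
contact_force: [1.1, -3.4, 6.6]
opening: 0.0201
grip_force: 40.8
```

>>> {"op": "play_rows", "data": {"series": [[0,[0.28,-0.27,0],[0,0,0]],[0,[0.16,-0.36,0],[0,0,0]],[0,[0.01,-0.39,0],[0,0,0]],[0,[-0.14,-0.37,0],[0,0,0]],[0,[-0.27,-0.28,0],[0,0,0]],[0,[-0.36,-0.16,0],[0,0,0]],[0,[-0.39,-0.01,0],[0,0,0]],[0,[-0.37,0.14,0],[0,0,0]]]}}

```text
t: 6.52
tool_pos: [0.5178, -0.212, 0.1027]
tool_rot: [2.399, 2.024, 0.009]
contact_force: [10.4, 8.1, 3.7]
opening: 0.0206
grip_force: 40.6
```

>>> {"op": "play_rows", "data": {"series": [[0,[-0.28,0.27,0],[0,0,0]],[0,[-0.15,0.35,0],[0,0,0]],[0,[0,0,0],[0,0,0]]]}}

```text
t: 6.9
tool_pos: [0.5454, -0.238, 0.1027]
tool_rot: [2.4, 2.025, 0.008]
contact_force: [4.2, 5.0, 8.6]
opening: 0.0207
grip_force: 41.0
```

```bash
python3 - <<'E'
from h import *
t=cam('top');s=cam('side')
o=np.zeros((400,800,3),np.uint8)
for i,(d,x,y) in enumerate(((t,373,208),(s,320,188))):
    o[:400,i*400:i*400+400]=cv2.resize(d['color'][y:y+20,x:x+20],(400,400),interpolation=cv2.INTER_NEAREST)
cv2.imwrite('pics/z3.png',o)
p=ctrl.get_obs()['tool_pos'];v=p[:2]-[.564,-.1925];print(p,np.degrees(np.arctan2(v[1],v[0])))
E
```

```text
[ 0.54501594 -0.23782508  0.10265973] -112.72599096694269
```

View pics/z3.png

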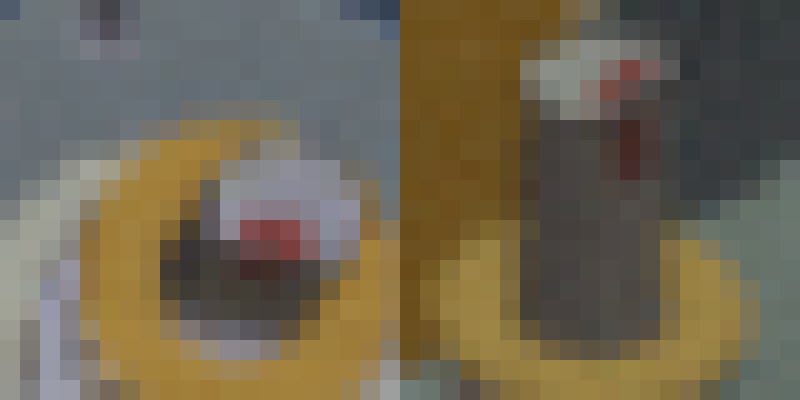

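The red bar now lies across the front side of the end face, at about (14,12) in the top crop and tilted with the drive. Next I'll release the grip and pinch the shaft.

```bash
python3 - <<'E'
from h import *
p=ctrl.get_obs()['tool_pos']
plan([(p[0],p[1],.2,-10,2),(.587,-.054,.2,-10,5),(.587,-.054,.108,-10,3)])
s=cam('side')
for a in (160,170,180):
    n=np.array([np.cos(np.radians(a)),np.sin(np.radians(a))]);u=np.array([-n[1],n[0]]);c=np.array([.587,-.054])
    for d in(cam('top'),s):
        q=proj(d,[[*(c+.004*n+k*u),.135] for k in(-.0085,.0085)]);print(a,q.round(1).tolist(),np.degrees(np.arctan2(*(q[1]-q[0])[::-1])).round())
E
```

```text
[[[0.0,0.0,-0.97],[0,0,0.02]],[[0.0,0.0,-0.97],[0,0,0.02]],[[0.75,0.04,0.0],[0,0,-0.0]],[[0.75,0.04,0.0],[0,0,-0.0]],[[0.75,0.04,0.0],[0,0,-0.0]],[[0.75,0.04,0.0],[0,0,-0.0]],[[0.75,0.04,0.0],[0,0,-0.0]],[[0.0,-0.0,0.61],[0,0,-0.0]]]
[[[0.0,-0.0,0.61],[0,0,-0.0]],[[0.0,-0.0,0.61],[0,0,-0.0]]]
160 [[383.3, 218.6], [389.8, 221.1]] 20.0
160 [[328.6, 192.6], [333.5, 190.0]] -28.0
170 [[383.5, 219.3], [390.3, 220.6]] 11.0
170 [[329.2, 192.7], [333.2, 189.6]] -38.0
180 [[383.7, 219.9], [390.6, 220.0]] 1.0
180 [[329.9, 192.8], [332.9, 189.3]] -49.0
```

>>> {"op": "play_rows", "data": {"series": [[1,[0,0,0],[0,0,0]],[1,[0,0,0],[0,0,0]],[1,[0,0,-0.97],[0,0,0]],[1,[0,0,-0.97],[0,0,0]],[1,[0.75,0.04,0],[0,0,0]],[1,[0.75,0.04,0],[0,0,0]],[1,[0.75,0.04,0],[0,0,0]],[1,[0.75,0.04,0],[0,0,0]]]}}

```text
t: 8.2
tool_pos: [0.5752, -0.091, 0.1963]
tool_rot: [-2.4, -2.025, 0.002]
contact_force: [0.2, 0.5, -0.1]
opening: 0.0854
grip_force: 0.0
```

>>> {"op": "play_rows", "data": {"series": [[1,[0.75,0.04,0],[0,0,0]],[1,[0,0,0.61],[0,0,0]],[1,[0,0,0.61],[0,0,0]],[1,[0,0,0.61],[0,0,0]],[1,[0,0,0],[0,0,0]]]}}

```text
t: 8.82
tool_pos: [0.581, -0.0549, 0.1018]
tool_rot: [-2.396, -2.022, 0.008]
contact_force: [0.2, -0.4, -0.5]
opening: 0.0853
grip_force: 0.0
```

>>> {"op": "play_rows", "data": {"series": [[0,[0,0,0],[0,0,0]],[0,[0,0,0],[0,0,0]],[0,[0,0,0],[0,0,0]],[0,[0,0,0],[0,0,0]],[0,[0,0,0],[0,0,0]],[0,[0,0,0],[0,0,0]]], "force": 20}}

```text
t: 9.57
tool_pos: [0.5885, -0.0562, 0.1079]
tool_rot: [2.394, 2.02, 0.012]
contact_force: [11.4, -2.1, -5.0]
opening: 0.0144
grip_force: 20.5
```

>>> {"op": "play_rows", "data": {"series": [[0,[0,0.07,0],[0,0,0]],[0,[0,0.07,0],[0,0,0]],[0,[0,0,0],[0,0,0]],[0,[0,0,0],[0,0,0]]], "force": 30}}

```text
t: 10.07
tool_pos: [0.5905, -0.0563, 0.1076]
tool_rot: [-2.399, -2.026, 0.002]
contact_force: [-6.1, 1.5, 10.4]
opening: 0.0143
grip_force: 32.0
```

```bash
python3 - <<'E'
from h import *
o=ctrl.get_obs();print(yang(),o['tool_pos'],o['contact_force'],o['wrist_torque'],o['opening'],R.from_rotvec(o['tool_rot']).as_matrix()[:,2])
E
```

```text
-9.647901833957546 [ 0.59050153 -0.05631434  0.10759652] [-6.14192856  1.53944001 10.37651842] [0.20250926 1.07271399 0.01435691] 0.014268546786869268 [-2.18608952e-03  3.52573215e-04 -9.99997548e-01]
```

The pinch reads 14.3 mm, and the pads also read about 1 mm low on the 22 mm grip, so the flat is square. That puts the shaft axis at about (0.5875, -0.0545). The collar is next.

```bash
python3 - <<'E'
from h import *
p=ctrl.get_obs()['tool_pos']
plan([(p[0],p[1],.19,-9.6,2),(.4547,.299,.12,-61,10),(.4547,.299,.06,-61,2)])
E
```

```text
[[[0.0,0.0,-0.82],[0,0,-0.0]],[[0.0,0.0,-0.82],[0,0,-0.0]],[[0.66,-0.39,0.14],[0,0,0.64]],[[0.62,-0.44,0.14],[0,0,0.64]],[[0.58,-0.5,0.14],[0,0,0.64]],[[0.53,-0.55,0.14],[0,0,0.64]],[[0.48,-0.59,0.14],[0,0,0.64]],[[0.42,-0.63,0.14],[0,0,0.64]]]
[[[0.36,-0.67,0.14],[0,0,0.64]],[[0.3,-0.7,0.14],[0,0,0.64]],[[0.24,-0.72,0.14],[0,0,0.64]],[[0.17,-0.74,0.14],[0,0,0.64]],[[-0.0,-0.0,0.6],[0,0,-0.0]],[[-0.0,-0.0,0.6],[0,0,-0.0]]]
```

>>> {"op": "play_rows", "data": {"series": [[1,[0,0,0],[0,0,0]],[1,[0,0,0],[0,0,0]],[1,[0,0,0],[0,0,0]],[1,[0,0,-0.82],[0,0,0]],[1,[0,0,-0.82],[0,0,0]]]}}

```text
t: 10.7
tool_pos: [0.5904, -0.0564, 0.1877]
tool_rot: [-2.399, -2.025, 0.002]
contact_force: [1.1, -0.7, 0.0]
opening: 0.0854
grip_force: 0.0
```

>>> {"op": "play_rows", "data": {"series": [[1,[0.66,-0.39,0.14],[0,0,0.64]],[1,[0.62,-0.44,0.14],[0,0,0.64]],[1,[0.58,-0.5,0.14],[0,0,0.64]],[1,[0.53,-0.55,0.14],[0,0,0.64]],[1,[0.48,-0.59,0.14],[0,0,0.64]],[1,[0.42,-0.63,0.14],[0,0,0.64]],[1,[0.36,-0.67,0.14],[0,0,0.64]],[1,[0.3,-0.7,0.14],[0,0,0.64]]]}}

```text
t: 11.7
tool_pos: [0.4813, 0.2292, 0.1314]
tool_rot: [-2.959, -1.054, 0.0]
contact_force: [-0.0, -0.1, 0.2]
opening: 0.0855
grip_force: 0.0
```

>>> {"op": "play_rows", "data": {"series": [[1,[0.24,-0.72,0.14],[0,0,0.64]],[1,[0.17,-0.74,0.14],[0,0,0.64]],[1,[0,0,0.3],[0,0,0]],[1,[0,0,0.3],[0,0,0]],[1,[0,0,0],[0,0,0]],[1,[0,0,0],[0,0,0]]]}}

```text
t: 12.45
tool_pos: [0.455, 0.2982, 0.0878]
tool_rot: [3.041, 0.788, 0.0]
contact_force: [0.0, -0.1, -0.2]
opening: 0.0856
grip_force: 0.0
```

```bash
python3 - <<'E'
from h import *
o=ctrl.get_obs();print(yang(),o['tool_pos'],o['contact_force'],o['t'])
s=cam('side');print(proj(s,[o['tool_pos'],[.4547,.299,.022]]).round(1))
c=cv2.resize(s['color'][260:380,250:410],(800,600));cv2.imwrite('pics/z4.png',c)
plan([(.4547,.299,.003,-61,4)])
E
```

```text
-60.93163789883205 [0.45502127 0.29819821 0.08784172] [ 0.03428253 -0.10613915 -0.1701118 ] 12.45
[[308.8 315.1]
 [308.2 334.8]]
[[[-0.0,-0.0,0.43],[0,0,0.0]],[[-0.0,-0.0,0.43],[0,0,0.0]],[[-0.0,-0.0,0.43],[0,0,0.0]],[[-0.0,-0.0,0.43],[0,0,0.0]]]
```

View pics/z4.png

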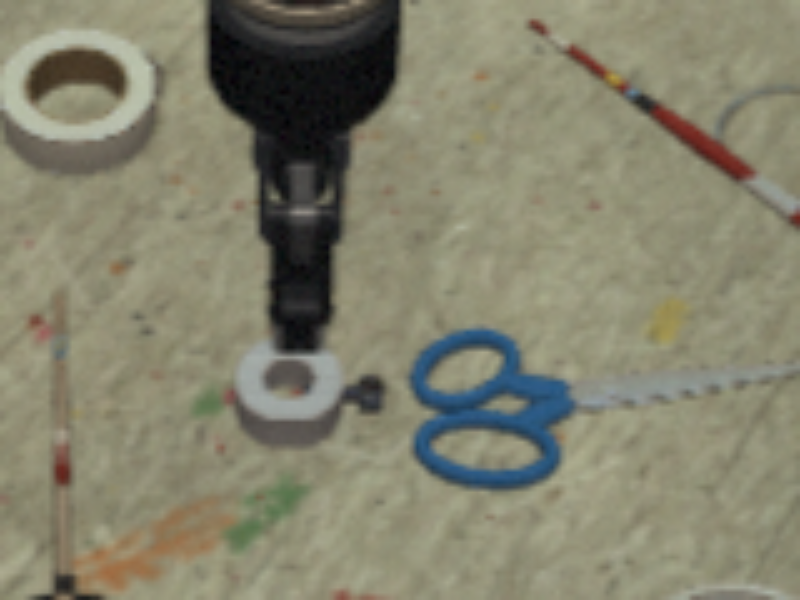

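The collar's hole is at about (308,335) in the full side picture, where I predicted it, and the fingers are lined up over it. I'll go down and grip.

>>> {"op": "play_rows", "data": {"series": [[1,[0,0,0.43],[0,0,0]],[1,[0,0,0.43],[0,0,0]],[1,[0,0,0.43],[0,0,0]],[1,[0,0,0.4],[0,0,0]],[1,[0,0,0],[0,0,0]]]}}

```text
t: 13.12
tool_pos: [0.4538, 0.2981, 0.0023]
tool_rot: [3.04, 0.789, -0.004]
contact_force: [-0.5, -0.2, 0.1]
opening: 0.0855
grip_force: 0.0
```

>>> {"op": "play_rows", "data": {"series": [[0,[0,0,0],[0,0,0]],[0,[0,0,0],[0,0,0]],[0,[0,0,0],[0,0,0]],[0,[0,0,0],[0,0,0]],[0,[0,0,0],[0,0,0]]], "force": 60}}

```text
t: 13.75
tool_pos: [0.4558, 0.2995, 0.005]
tool_rot: [-3.04, -0.79, -0.004]
contact_force: [0.0, -0.9, 6.0]
opening: 0.0427
grip_force: 62.0
```

```bash
python3 - <<'E'
from h import *
o=ctrl.get_obs();p=o['tool_pos'];print(yang(),p,o['contact_force'],o['t'])
plan([(p[0],p[1],.18,-61,4),(.5875,-.0545,.18,-100,9)])
E
```

```text
-60.86098172103725 [0.45581849 0.2995348  0.0049596 ] [ 0.0264489  -0.91223788  5.96489728] 13.75
[[[0.0,0.0,-0.88],[0,0,0.0]],[[0.0,0.0,-0.88],[0,0,0.0]],[[0.0,0.0,-0.88],[0,0,0.0]],[[0.0,0.0,-0.88],[0,0,0.0]],[[-0.13,0.83,0.0],[0,0,0.54]],[[-0.06,0.84,0.0],[0,0,0.54]],[[0.0,0.84,0.0],[0,0,0.54]],[[0.06,0.84,0.0],[0,0,0.54]]]
[[[0.13,0.83,0.0],[0,0,0.54]],[[0.19,0.82,0.0],[0,0,0.54]],[[0.25,0.8,0.0],[0,0,0.54]],[[0.31,0.78,0.0],[0,0,0.54]],[[0.37,0.75,0.0],[0,0,0.54]]]
```

>>> {"op": "play_rows", "data": {"series": [[0,[0,0,-0.88],[0,0,0]],[0,[0,0,-0.88],[0,0,0]],[0,[0,0,-0.88],[0,0,0]],[0,[0,0,-0.88],[0,0,0]],[0,[-0.13,0.83,0],[0,0,0.54]],[0,[-0.06,0.84,0],[0,0,0.54]],[0,[0,0.84,0],[0,0,0.54]],[0,[0.06,0.84,0],[0,0,0.54]]]}}

```text
t: 14.75
tool_pos: [0.5131, 0.14, 0.1788]
tool_rot: [-3.125, -0.321, 0.001]
contact_force: [0.6, 0.4, -1.2]
opening: 0.0427
grip_force: 61.4
```

>>> {"op": "play_rows", "data": {"series": [[0,[0.13,0.83,0],[0,0,0.54]],[0,[0.19,0.82,0],[0,0,0.54]],[0,[0.25,0.8,0],[0,0,0.54]],[0,[0.31,0.78,0],[0,0,0.54]],[0,[0.37,0.75,0],[0,0,0.54]],[0,[0,0,0],[0,0,0]],[0,[0,0,0],[0,0,0]]]}}

```text
t: 15.62
tool_pos: [0.5867, -0.0546, 0.1786]
tool_rot: [-3.13, 0.266, 0.002]
contact_force: [-0.4, -0.1, -1.4]
opening: 0.0424
grip_force: 61.5
```

```bash
python3 - <<'E'
from h import *
o=ctrl.get_obs();p=o['tool_pos'];print(yang(),p,o['contact_force'],o['opening'],o['t'])
plan([(.5875,-.0545,.150,-99.8,2)])
s=cam('side');print(proj(s,[[*p[:2],p[2]+z] for z in(-.005,.017)]+[[.5875,-.0545,.135]]).round(1))
t=cam('top')
o=np.zeros((400,800,3),np.uint8)
o[:,:400]=cv2.resize(s['color'][155:205,305:355],(400,400),interpolation=cv2.INTER_CUBIC);o[:,400:]=cv2.resize(t['color'][180:260,350:430],(400,400),interpolation=cv2.INTER_CUBIC)
cv2.imwrite('pics/z5.png',o)
E
```

```text
-99.72986599549189 [ 0.58671477 -0.05462667  0.17862698] [-0.43686963 -0.07800821 -1.38419428] 0.042377239219397726 15.625
[[[0.01,-0.0,0.29],[0,0,0.0]],[[0.01,-0.0,0.29],[0,0,0.0]]]
[[330.9 178.1]
 [331.3 170.9]
 [329.9 190.4]]
```

View pics/z5.png

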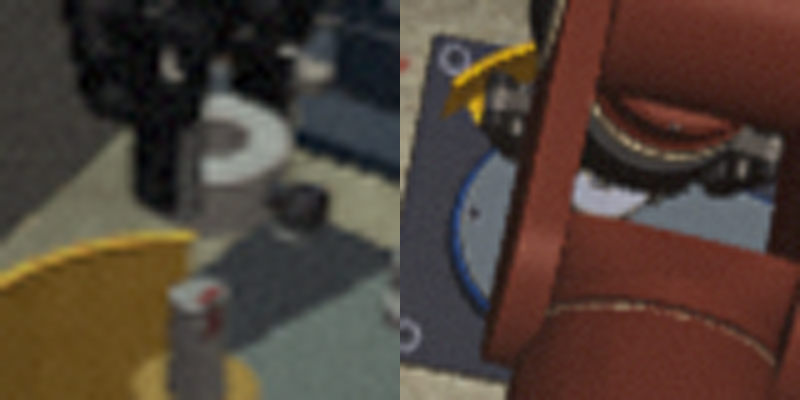

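In the left (side) crop the collar's right edge is at 292 and its hole's right edge at 247, both where predicted. The shaft top is at (199,291), also as predicted, and the screw faces the front. I'll lower it in steps.

>>> {"op": "play_rows", "data": {"series": [[0,[0.01,0,0.29],[0,0,0]],[0,[0.01,0,0.29],[0,0,0]],[0,[0,0,0.1],[0,0,0]],[0,[0,0,0.08],[0,0,0]],[0,[0,0,0.08],[0,0,0]],[0,[0,0,0],[0,0,0]]]}}

```text
t: 16.48
tool_pos: [0.588, -0.0547, 0.137]
tool_rot: [-3.129, 0.267, 0.002]
contact_force: [-1.6, 1.7, -2.0]
opening: 0.0422
grip_force: 61.5
```

>>> {"op": "play_rows", "data": {"series": [[0,[0,0,0.06],[0,0,0]],[0,[0,0,0.06],[0,0,0]],[0,[0,0,0],[0,0,0]]]}}

```text
t: 16.85
tool_pos: [0.588, -0.0548, 0.1308]
tool_rot: [-3.129, 0.267, 0.001]
contact_force: [-0.5, 5.2, -2.6]
opening: 0.0424
grip_force: 61.5
```

It has slid on: the underside is at about 126 mm with no vertical force. Carrying on down.

>>> {"op": "play_rows", "data": {"series": [[0,[0,-0.015,0.1],[0,0,0]],[0,[0,0,0.1],[0,0,0]],[0,[0,0,0.1],[0,0,0]],[0,[0,0,0],[0,0,0]]]}}

```text
t: 17.35
tool_pos: [0.5879, -0.0545, 0.1152]
tool_rot: [-3.13, 0.267, 0.002]
contact_force: [-2.3, 3.0, -2.6]
opening: 0.0422
grip_force: 61.5
```

>>> {"op": "play_rows", "data": {"series": [[0,[0,0,0.1],[0,0,0]],[0,[0,0,0.1],[0,0,0]],[0,[0,0,0.1],[0,0,0]],[0,[0,0,0],[0,0,0]]]}}

```text
t: 17.85
tool_pos: [0.5879, -0.0544, 0.101]
tool_rot: [-3.13, 0.267, 0.002]
contact_force: [-5.1, 3.9, 1.1]
opening: 0.042
grip_force: 61.9
```

>>> {"op": "play_rows", "data": {"series": [[0,[0,0,0.08],[0,0,0]],[0,[0,0,0.08],[0,0,0]],[0,[0,0,0.08],[0,0,0]],[0,[0,0,0],[0,0,0]]], "force": 80}}

```text
t: 18.35
tool_pos: [0.5881, -0.0544, 0.0902]
tool_rot: [3.13, -0.267, -0.002]
contact_force: [-6.3, 3.9, 4.9]
opening: 0.0419
grip_force: 85.5
```

>>> {"op": "play_rows", "data": {"series": [[0,[0,0,0.04],[0,0,0]],[0,[0,0,0],[0,0,0]]]}}

```text
t: 18.6
tool_pos: [0.5881, -0.0544, 0.0886]
tool_rot: [-3.13, 0.267, 0.002]
contact_force: [-9.0, 4.1, 6.9]
opening: 0.0419
grip_force: 85.7
```

>>> {"op": "play_rows", "data": {"series": [[0,[0,0,0.04],[0,0,0]],[0,[0,0,0],[0,0,0]]]}}

```text
t: 18.85
tool_pos: [0.5881, -0.0544, 0.087]
tool_rot: [3.13, -0.267, -0.002]
contact_force: [-9.6, 4.6, 9.4]
opening: 0.042
grip_force: 86.0
```

>>> {"op": "play_rows", "data": {"series": [[0,[-0.015,-0.01,0.04],[0,0,0]],[0,[0,0,0],[0,0,0]]]}}

```text
t: 19.1
tool_pos: [0.5882, -0.0544, 0.0869]
tool_rot: [3.129, -0.266, 0.0]
contact_force: [-11.7, 3.7, 15.9]
opening: 0.042
grip_force: 86.7
```

>>> {"op": "play_rows", "data": {"series": [[0,[0,0,0.04],[0,0,0]],[0,[0,0,0],[0,0,0]]]}}

```text
t: 19.35
tool_pos: [0.5885, -0.0543, 0.0866]
tool_rot: [3.129, -0.266, -0.0]
contact_force: [-16.5, 3.2, 23.2]
opening: 0.0419
grip_force: 87.7
```

>>> {"op": "play_rows", "data": {"series": [[0,[0,0,0.04],[0,0,0]],[0,[0,0,0],[0,0,0]],[0,[0,0,0],[0,0,0]]]}}

```text
t: 19.73
tool_pos: [0.5888, -0.0544, 0.0864]
tool_rot: [3.129, -0.266, -0.0]
contact_force: [-19.6, 4.5, 31.1]
opening: 0.0417
grip_force: 88.6
```

>>> {"op": "play_rows", "data": {"series": [[0,[0,0,-0.04],[0,0,0]],[0,[0,0,0],[0,0,0]],[0,[0,0,0],[0,0,0]]]}}

```text
t: 20.1
tool_pos: [0.5886, -0.0543, 0.0867]
tool_rot: [3.129, -0.266, 0.001]
contact_force: [-14.5, 3.9, 23.4]
opening: 0.0416
grip_force: 87.4
```

```bash
python3 - <<'E'
from h import *
s=cam('side')
print(proj(s,[[.5875,-.0545,.104],[.5875,-.0545,.082],[.5875,-.0545,.135],[.551,-.048,.093]]).round(1))
cv2.imwrite('pics/z6.png',cv2.resize(s['color'][160:220,290:370],(800,600),interpolation=cv2.INTER_CUBIC))
E
```

```text
[[329.4 199.9]
 [329.  206.6]
 [329.9 190.4]
 [340.7 209. ]]
```

View pics/z6.png

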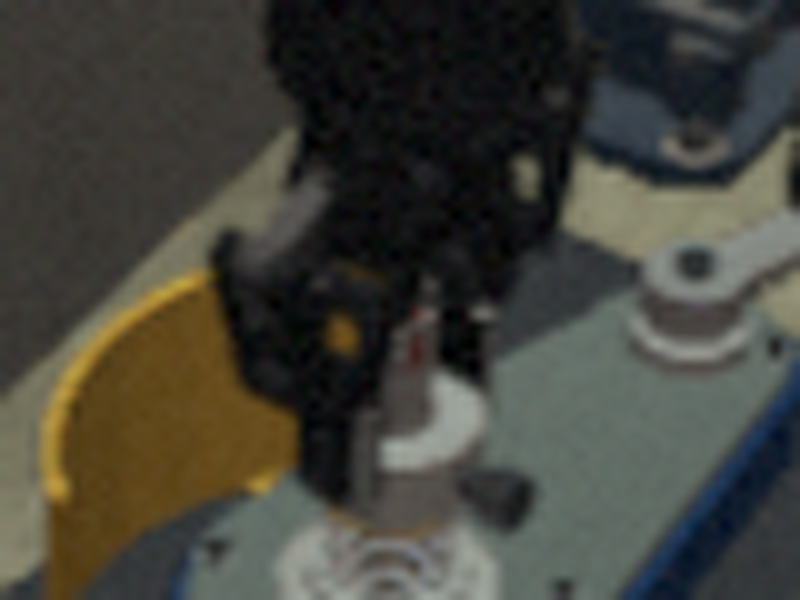

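The collar is on the shaft and down on the compressed spring. Its screw head is at about (340.5,209.7) in the full side picture, against (340.7,209.0) predicted for fully home. It is held firmly there, so I'm handing in.

```bash
python3 -c "
from station import ctrl;print(ctrl.finish_job())"
```

```text
the job is handed in; nothing more can be done
None
```

The job is handed in: the collar is on, pushed down to its stop with the thumb screw over the flat and facing the open front, and the gripper is holding it there with about 23 N upward against it; the pinch read 14.3 mm, which is square since the pads read about 1 mm low.

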